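Stow the scrub pad holder behind the caddy's sliding divider

ROBOT

A 6-joint arm with a two-finger parallel gripper is mounted at the origin on the work surface. World frame = base frame: x ahead of the robot, y to its left, z up, the work surface at z = 0. Lengths are in mm, angles in rad, forces in N, time in s.
With the tool pointing down it reaches from about 400 to 925 mm from the base axis. Payload 3.4 kg.
Tool frame: the origin (TCP) lies at the very end of the fingers, on their centre line; the grasp point (between the pads) lies bot.hold_point_z behind it (bot.hold_point_z is the distance from the TCP to the grasp point, in mm); z points along the fingers, y is the line along which they close (so a half turn about z gives the same grasp; the last joint's range is limited). The gripper opens to 85 mm and grips with 20 to 120 N. Pads are 22 mm wide; open, the fingers measure 114 mm over their backs; the gripper's body (76 mm by 85 mm) begins 54 mm behind the grasp point. The pads swing forward as they close: fully open they stand 13 mm farther back than shut.
Start: joints at [-1.282, 0.307, 1.506, -0, 1.328, -0.073], TCP at [204.04, -537.586, 231.305] pointing down, gripper open.
Joint ranges: [-3.12, 3.12], [-1.05, 2.28], [0.14, 2.33], [-1.42, 4.57], [0.1, 2.73], [-2.68, 2.68]. Speed limits (rad/s): [2.57, 2.57, 3.14, 3.14, 3.14, 3.14].

INTERFACE

Orientations are given as a unit quaternion [w, x, y, z].
In Python, from bench import bot gives the robot as it stands.
- The arm moves only by the tool step_arm, never from a script. Its arguments are lists of equal length, an entry for each row: "travel": the shift along the world's x, y, z scaled (see below), a list of three; "spin": the turn about the world's z scaled (see below). In form: {"travel": [[tx, ty, tz], ...], "spin": [spin, ...]}. A call has 1 to 20 rows; each row is the pose to reach, as a shift and turn from the pose commanded when the call began, turning the shorter way round; what a row does not reach only later rows make up. The controller multiplies each number of a shift by 200 mm and each number of a turn by 180 degrees. A row lasts 1/12 s, in which the tool goes at most 41.7 mm and 7.16 degrees, less where a joint would pass 70% of its speed; a pose out of reach is approached as far as the arm can. A call with a number of a shift or a turn outside -1 to 1 is refused whole. A call with a gripper value outside its range is refused whole. "jaw" is the opening, from 0 (shut) to 1 (fully open), set as the call begins (left out, the last holds). The fingers move at their own pace and stop on an object; "grip_force" is the grip in N (left out, the last holds). Time passes only in rows, so rows that repeat a pose let the fingers close. It gives the time, the measured TCP pose, the force, the opening and the grip force at its end, in the units of the state.
- bot.read_state(): the state, without advancing time (a new reading comes with each control period).
- bot.read_camera(name): name is "scene" or "top" or "wrist"; returns a dict with "pixels" (420x560x3 uint8, red, green, blue), "fx", "fy", "cx", "cy" (pixels), "R" (3x3) and "t" (3): a world point X has camera coordinates R X + t. Camera axes: x right, y down, z forward; pixel columns grow to the right and rows downward; lengths in mm; the calibration is good to about 2 mm. A picture is of the moment at which its call begins. There is no depth.
- bot.close_job(): hands the job in; it is judged then, once.
Trained networks look in the newest picture that a camera, given by its name, has taken for a name from the list of things; names that differ only in an ending like _2 or _b are one class to them, and where a whole thing is asked for, a point or a joint stands for the part that bears it (a point fixed in the world has none). Each returns a list of dicts, best first, with "conf" (0 to 1); they miss things now and then, are a little off and sometimes report something else, mostly with a low value. They report only what shows in the picture. A call takes as long as a camera call.
- bot.recognise(thing, camera): "xyz" ([x, y, z] in mm, in world coordinates, good to about 4 mm: the middle of the surface that is visible of it).
- bot.masks_of(thing, camera): "mask" (420x560 bool, what is visible of it).
- bot.landmark_of(thing, camera): "xyz" ([x, y, z] in mm, in world coordinates, good to about 4 mm: a listed point, or the origin of a listed thing).
The state is a dict: "clock": time; "q": joint angles; "dq": joint speeds; "effort": joint torques, N m; "ee_pos": TCP position; "tcp_rot": TCP orientation; "wrist_force": force on the tool from outside, world axes, zero at the start; "ft_torque": the same for the moment, N m; "opening": opening from 0.0 (shut) to 1.0 (fully open); "grip_force": force on a finger pad.
Only numpy, scipy, OpenCV 4.12 (cv2) and the standard library are available. Lean on these libraries where they do the work, as an engineer would, in place of code of your own. Each camera call takes 0.05 s, during which the arm holds its last target. There are 200 camera calls.

TASK

Stow the stainless steel scrub pad holder in the grey caddy: stand it upright in the empty bay between the lidded compartment and the sliding divider, its long side across the caddy, and slide the divider up by its thumb grip until it holds the holder snug, with no more than a few millimetres of play. The divider is too close to the lidded compartment now, so make room first. Leave the spray bottle standing in its own bay, the lid shut and everything else on the shelf where it is.

Things in the scene. Friction and masses are not known exactly. Their poses are not given: they have to be found in the camera images.
- caddy: Fixed grey caddy, 128 (x) by 362 (y) mm, 50 mm high, walls 4, floor 3. Origin: on the shelf under the centre of its open tray; x to its back, front face x -64, z up. Tray inside: x -60..60, y -125..125. Lidded compartment y 129..229, lid top 54 mm high. A divider splits the tray: empty bay from the wall at y +125 to the divider; the spray bottle's bay from there to y -125.
- divider (a joint): Clear width of the empty bay in m, from the wall at caddy y +0.125 to the divider's near face (0 shut, 0.20 its stop); grows as the divider slides to the caddy's -y, towards the bottle. Panel 4 mm thick, 50 mm high, right across the tray, riding on both rims. Stays where left; friction about 3 N. Starts 8 to 46 mm.
- grip (a point): Middle of the top of the divider's upright thumb grip, outside the caddy's front rim at caddy x -80 mm, in line with the panel (caddy y = 0.123 m minus the divider value). Grip 24 mm wide (caddy x), 8 mm thick (caddy y), top 95 mm above the shelf, its blade free from 55 mm up. Can be pushed from either side along the caddy's y.
- holder: Stainless steel scrub pad holder: an open-topped sheet steel box with drain slots, 58 mm (its x) by 100 mm (its y) by 90 mm high, walls 2 mm, 0.15 to 0.31 kg. Origin: centre of its underside, z up. Starts upright on the shelf to the robot's right, any of three places among the can and the cleaner bottle.
- spray_bottle: Blue spray bottle with a white trigger head, standing loose on the floor of the caddy's other bay; body 66 mm across, 196 mm tall, nozzle pointing about to the caddy's -y and reaching 47 mm from the axis. Origin: centre of its underside. Must not be shoved or tipped.
- bucket_handle: Green plastic bucket handle (half-round bail, 210 mm between its end eyes, 105 mm deep, 16 mm high at its grip) lying flat on the shelf before the caddy. Origin: midway between its ends, on the shelf; its x points away from the arch. Leave it.
- powder_can: Upright cardboard scouring powder can with steel ends, 74 mm across, 142 mm high. Origin: centre of its underside. Leave it.
- cleaner_bottle: Upright white floor cleaner bottle with black cap, 66 mm across, 190 mm high. Origin: centre of its underside. Leave it.
- lid (a joint): Flip-top lid of the caddy's closed compartment, hinged along its back; rad, 0 = shut, grows as it opens upward. Leave it shut.

How it is judged:
By the outcome, as a careful person would: the job done as asked, in the order asked, and still so for the second after the job is handed in, with the robot touching nothing.
It also fails if it takes over 61 s, if anything falls off the work surface, if the arm or the gripper's body presses on something with over 40 N, if the wrist force passes 120 N, or if a joint passes its speed limit or range.

## Working session

There is one attempt and no reset: what is moved stays moved. The work goes in short steps, Python scripts to look and compute and a tool call to move; the robot and the scene stay as the last step left them, time stands still between calls to the robot, and variables do not carry over. Pictures are saved under pics/ and viewed, at most 10 in all, crops included, and the job is handed in when it is done.

Besides the shell and the picture viewer there is one more tool, called after "Call:" as a command line: name --pt "numbers of a row" for each row, then --argument value for the rest. step_arm: Moves the arm, as the interface text tells. Its arguments: {"type":"object","properties":{"travel":{"type":"array"},"spin":{"type":"array"},"jaw":{"type":"number"},"grip_force":{"type":"number"}},"required":["travel","spin"]}

```bash
mkdir -p pics
cat > h.py <<'E'
from bench import bot
import numpy as np, cv2
def snap(c,f):
    d=bot.read_camera(c); cv2.imwrite('pics/'+f,d['pixels'][:,:,::-1]); return d
def proj(d,X):
    p=np.asarray(d['R'])@np.asarray(X,float)+np.asarray(d['t']).ravel(); return d['fx']*p[0]/p[2]+d['cx'],d['fy']*p[1]/p[2]+d['cy']
def back(d,u,v,z):
    R=np.asarray(d['R']);t=np.asarray(d['t']).ravel();r=R.T@np.array([(u-d['cx'])/d['fx'],(v-d['cy'])/d['fy'],1]);c=-R.T@t
    return c+r*(z-c[2])/r[2]
E
python3 - <<'E'
from h import *
print(bot.hold_point_z, bot.read_state())
for c in('scene','top'):
    snap(c,c+'0.png')
    for t in('caddy','grip','holder','spray_bottle','powder_can','cleaner_bottle','bucket_handle','lid'):
        r=bot.landmark_of(t,c); print(c,t,[(np.round(x['xyz']).tolist(),round(x['conf'],2)) for x in r[:2]])
a=cv2.imread('pics/scene0.png');b=cv2.imread('pics/top0.png')
E
```

```text
18.700000000000003 {'clock': 0.0, 'q': array([-1.28153707e+00,  3.07575786e-01,  1.50769481e+00, -4.00447441e-06,
        1.32838763e+00, -7.34777274e-02]), 'dq': array([-4.33440886e-04, -1.53617671e-04, -8.19570212e-05,  1.15459095e-04,
       -5.08665602e-04, -7.89389964e-04]), 'effort': array([-1.69635183e-03, -4.57557929e+01, -2.51918113e+01, -3.31140973e-04,
        1.32886815e-02, -4.37097270e-06]), 'ee_pos': array([ 203.81551981, -536.9102604 ,  230.37136125]), 'tcp_rot': array([-1.02657059e-03,  9.83597160e-01,  1.80376165e-01, -1.13143814e-04]), 'wrist_force': array([0.17660835, 0.32284294, 0.61770297]), 'ft_torque': array([-0.01399819, -0.01980512,  0.01966718]), 'grip_force': 0.0, 'opening': 1.0021829417952024}
scene caddy [([590.0, 68.0, 2.0], 0.65)]
scene grip [([527.0, 179.0, 93.0], 0.57)]
scene holder [([526.0, -320.0, 1.0], 0.65), ([632.0, -182.0, 2.0], 0.46)]
scene spray_bottle [([595.0, -22.0, 2.0], 0.75), ([529.0, -318.0, 1.0], 0.32)]
scene powder_can [([453.0, -158.0, -1.0], 0.62)]
scene cleaner_bottle [([629.0, -182.0, 2.0], 0.75), ([527.0, 181.0, 94.0], 0.5)]
scene bucket_handle []Traceback (most recent call last):
  File "<stdin>", line 6, in <module>
ValueError: it knows: bucket_handle, caddy, cleaner_bottle, grip, holder, powder_can, spray_bottle
```

Run:
```python
from h import *
d=snap('top','top0.png')
for t in('caddy','grip','holder','spray_bottle','powder_can','cleaner_bottle','bucket_handle'):
    r=bot.landmark_of(t,'top'); print(t,[(np.round(x['xyz']).tolist(),round(x['conf'],2)) for x in r[:2]])
print(d['R'],d['t'],d['fx'])
```

```text
caddy [([595.0, 63.0, -4.0], 0.75)]
grip [([526.0, 182.0, 97.0], 0.98)]
holder [([524.0, -323.0, 5.0], 0.87)]
spray_bottle [([594.0, -22.0, -2.0], 0.67)]
powder_can [([456.0, -157.0, -1.0], 0.55), ([628.0, -179.0, 1.0], 0.51)]
cleaner_bottle [([633.0, -180.0, 0.0], 0.88), ([454.0, -156.0, 2.0], 0.58)]
bucket_handle []
[[-1.34966369e-02 -9.99908916e-01 -1.04514685e-05]
 [-9.82690780e-01  1.32661601e-02 -1.84777813e-01]
 [ 1.84761121e-01 -2.48360848e-03 -9.82780321e-01]] [ 29.28763745 590.16715541 810.17184164] 396.4437032862485
```

View pics/scene0.png

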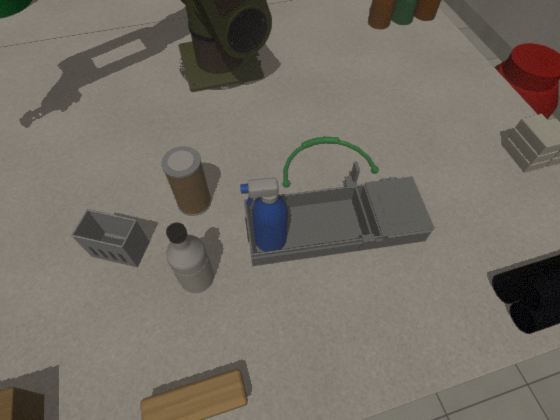

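View pics/top0.png

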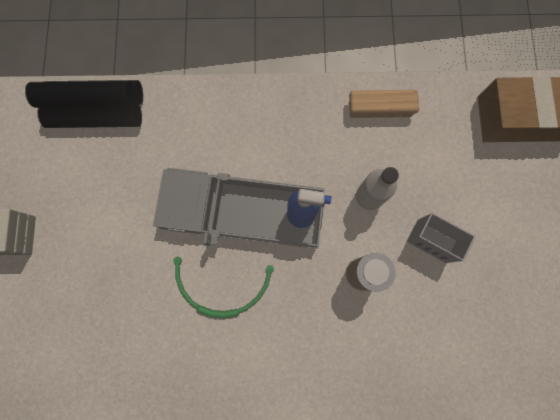

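The pictures show the lid end of the caddy at left in the top view, the grip at (212,237), the spray bottle at (303,208) and the holder at (440,238), turned about 30°. The can and cleaner bottle stand between the caddy and the holder. Next I'll fit the caddy and holder poses to the masks.

```bash
cat > fit.py <<'E'
from h import *
from scipy.optimize import minimize
def box(x0,x1,y0,y1,z0,z1): return np.array([[x,y,z] for x in(x0,x1) for y in(y0,y1) for z in(z0,z1)],float)
HB=box(-29,29,-50,50,0,90)
CB=np.vstack([box(-64,64,-129,129,0,50),box(-64,64,129,233,0,54)])
def place(B,p):
    c,s=np.cos(p[2]),np.sin(p[2]); return np.c_[p[0]+c*B[:,0]-s*B[:,1],p[1]+s*B[:,0]+c*B[:,1],B[:,2]]
def hull(d,B,p):
    return cv2.convexHull(np.array([proj(d,X) for X in place(B,p)],np.float32))
def cost(p,B,obs):
    e=0
    for d,m in obs:
        h=hull(d,B,p); im=np.zeros((1680,2240),np.uint8); cv2.fillConvexPoly(im,np.round((h+.5)*4*16).astype(np.int32),1,shift=4)
        im=cv2.resize(im.astype(np.float32),(560,420),interpolation=cv2.INTER_AREA)
        e+=np.abs(im-m).sum()
    return e
def fit(B,obs,p0):
    r=minimize(cost,p0,args=(B,obs),method='Nelder-Mead',options=dict(initial_simplex=[p0,[p0[0]+8,p0[1],p0[2]],[p0[0],p0[1]+8,p0[2]],[p0[0],p0[1],p0[2]+.1]],xatol=.05,fatol=.5)); return r.x,r.fun
def get(t,cams):
    o=[]
    for c in cams:
        d=bot.read_camera(c); r=bot.masks_of(t,c); m=r[0]['mask'].astype(np.uint8)
        k=np.vstack(cv2.findContours(m,cv2.RETR_EXTERNAL,cv2.CHAIN_APPROX_NONE)[0]); hm=np.zeros_like(m)
        cv2.fillConvexPoly(hm,cv2.convexHull(k),1); o.append((d,hm.astype(np.float32))); print(t,c,r[0]['conf'],m.sum(),hm.sum())
    return o
E
python3 - <<'E'
from fit import *
oh=get('holder',('top','scene')); oc=get('caddy',('top','scene'))
res={}
for n,o,B,p0s in(('h',oh,HB,[[525,-321,a] for a in(-.5,.5,1.05,-1.05)]),('c',oc,CB,[[592,66,-.1]])):
    for oo in(o,o[:1],o[1:]):
        best=min((fit(B,oo,p) for p in p0s),key=lambda r:r[1]); print(n,np.round(best[0],3),best[1])
        if oo is o: res[n]=best[0]
im=[]
for k,(rc) in((0,(120,300,140,500)),(1,(120,280,60,440))):
    d=oh[k][0]; a=cv2.resize(d['pixels'][:,:,::-1],None,fx=4,fy=4,interpolation=cv2.INTER_CUBIC)
    for n,B in(('h',HB),('c',CB)):
        P=place(B,res[n])
        for i in range(0,len(B),8):
            for x in range(8):
                for b in(1,2,4):
                    if not x&b:
                        q=[tuple(int(4*v+2) for v in proj(d,P[i+j])) for j in(x,x|b)]; cv2.line(a,q[0],q[1],(0,0,255),1)
    y0,y1,x0,x1=[4*v for v in rc]; im.append(cv2.resize(a[y0:y1,x0:x1],(800,300)if 0 else (800,int(800*(y1-y0)/(x1-x0))),interpolation=cv2.INTER_AREA))
for i,a in enumerate(im): cv2.imwrite(f'pics/ov{i}.png',a); print(a.shape)
E
```

```text
holder top 0.85 2146 2219
holder scene 0.64 2997 3093
caddy top 0.63 9199 11189
caddy scene 0.88 10121 13771
h [ 524.351 -317.509   -0.527] 280.0625
h [ 526.362 -318.379    2.609] 119.875
h [ 5.22687e+02 -3.17877e+02 -5.18000e-01] 94.4375
c [ 5.92148e+02  6.37060e+01 -1.36000e-01] 3222.5625
c [ 5.95607e+02  6.46360e+01 -1.37000e-01] 1275.4375
c [ 5.91421e+02  6.29880e+01 -1.34000e-01] 1858.875
(400, 800, 3)
(336, 800, 3)
```

View pics/ov0.png

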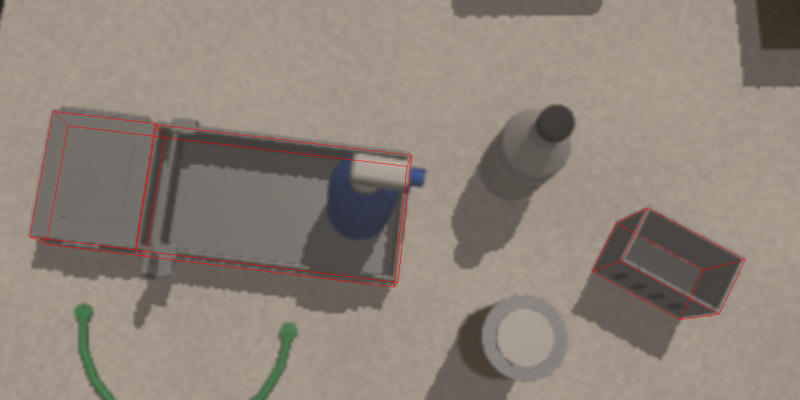

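```bash
cat > fitc.py <<'E'
from fit import *
def segs():
    L=[((-64,-129,50),(-64,100,50)),((64,-129,50),(64,85,50)),((-64,-129,50),(64,-129,50)),((-60,-125,50),(-60,100,50)),((60,-125,50),(60,100,50)),
       ((-64,130,54),(-64,229,54)),((-64,229,54),(64,229,54)),((-60,125,50),(60,125,50))]
    return np.vstack([np.linspace(a,b,60) for a,b in L])
S=segs()
def score(p,obs):
    P=place(S,p); s=0
    for d,g in obs:
        X=P@np.asarray(d['R']).T+np.asarray(d['t']).ravel()
        s+=cv2.remap(g,(d['fx']*X[:,0]/X[:,2]+d['cx']).astype(np.float32)[:,None],(d['fy']*X[:,1]/X[:,2]+d['cy']).astype(np.float32)[:,None],cv2.INTER_LINEAR).mean()
    return -s
def fitc(sig=1.0,cams=('top','scene')):
    obs=[]
    for c in cams:
        d=bot.read_camera(c); a=cv2.GaussianBlur(cv2.cvtColor(d['pixels'],cv2.COLOR_RGB2GRAY).astype(np.float32),(0,0),sig)
        g=np.hypot(cv2.Sobel(a,5,1,0),cv2.Sobel(a,5,0,1)); obs.append((d,np.minimum(g,60).astype(np.float32)))
    out=[]
    for oo in(obs,)+tuple([o] for o in obs):
        r=[minimize(score,[592+i,64+j,y],args=(oo,),method='Nelder-Mead',options=dict(initial_simplex=[[592+i,64+j,y],[596+i,64+j,y],[592+i,68+j,y],[592+i,64+j,y+.02]])) for y in(-.14,-.12,-.1) for i in(-3,3) for j in(-4,0,4)]
        b=min(r,key=lambda r:r.fun); out.append(b.x); print(np.round(b.x,3),b.fun)
    return out,obs
E
python3 - <<'E'
from fitc import *
o,obs=fitc()
d=obs[0][0]; a=cv2.resize(d['pixels'][150:260,140:340,::-1],None,fx=4,fy=4,interpolation=cv2.INTER_CUBIC)
for X in place(S,o[0]):
    u,v=proj(d,X); cv2.circle(a,(int(4*(u-140)+2),int(4*(v-150)+2)),0,(0,0,255),-1)
cv2.imwrite('pics/ovc.png',a)
p=o[0]
for c in('top','scene'):
    bot.read_camera(c); g=[r['xyz'] for r in bot.landmark_of('grip',c)[:1]]
    for x in g:
        dx=x[:2]-p[:2]; print(c,x,'caddy',np.cos(p[2])*dx[0]+np.sin(p[2])*dx[1],-np.sin(p[2])*dx[0]+np.cos(p[2])*dx[1])
E
```

```text
[ 5.91026e+02  6.70890e+01 -1.44000e-01] -96.7089614868164
[ 5.93887e+02  6.68780e+01 -1.33000e-01] -52.796974182128906
[ 5.90184e+02  6.56150e+01 -1.36000e-01] -47.16300582885742
top [524.7, 181.6, 95.1] caddy -82.11508348747951 103.77392426954955
scene [527.2, 181.5, 95.0] caddy -79.62671596821595 104.03474430151424
```

View pics/ovc.png

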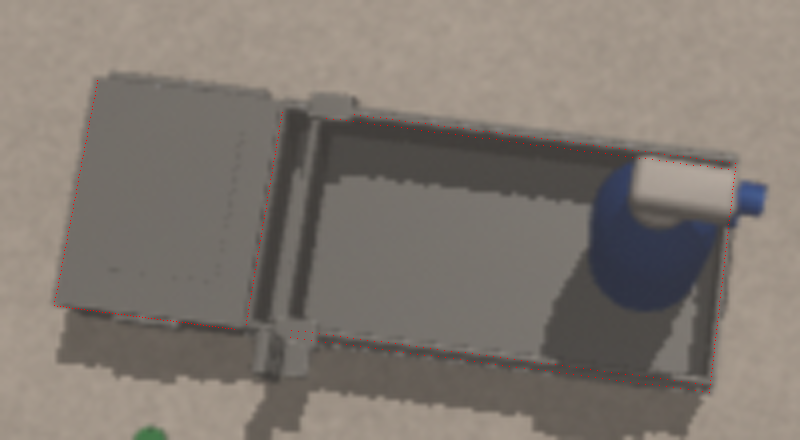

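The caddy is at about (592.5, 66.7) with yaw -0.137, and the divider value is about 19 mm. The holder is at (524.5, -318) with yaw -0.52. I'll take hold of the thumb grip first and move the divider back.

Call:
step_arm --pt "1 1 0.1" --pt "1 1 0.1" --pt "1 1 0.1" --pt "1 1 0.1" --pt "1 1 0.1" --pt "1 1 0.1" --pt "1 1 0.1" --spin '[-0.16,-0.16,-0.16,-0.16,-0.16,-0.16,-0.16]' --jaw 0.6

```text
clock: 2.08
ee_pos: [403.4, -337.8, 251.5]
tcp_rot: [0.0, 0.998, -0.07, 0.0]
wrist_force: [0.8, 0.4, -0.1]
opening: 0.602
grip_force: 0.0
```

Call:
step_arm --pt "0.61 0.95 0" --pt "0.61 0.95 0" --pt "0.61 0.95 0" --pt "0.61 0.95 0" --pt "0.61 0.95 0" --pt "0.61 0.95 0" --spin '[0,0,0,0,0,0]'

```text
clock: 2.58
ee_pos: [526.7, -145.0, 251.3]
tcp_rot: [-0.001, 0.998, -0.068, 0.001]
wrist_force: [-0.8, -0.4, 0.2]
opening: 0.597
grip_force: 0.0
```

Call:
step_arm --pt "0 1 0" --pt "0 1 0" --pt "0 1 0" --pt "0 1 0" --pt "0 1 0" --spin '[0,0,0,0,0]'

```text
clock: 3.0
ee_pos: [523.9, 53.6, 251.2]
tcp_rot: [-0.0, 0.998, -0.069, 0.0]
wrist_force: [1.4, -0.1, -0.5]
opening: 0.602
grip_force: 0.0
```

Call:
step_arm --pt "0 0.64 0" --pt "0 0.64 0" --pt "0 0.64 0" --pt "0 0.64 0" --pt "0 0.64 -0.4" --pt "0 0.64 -0.4" --pt "0 0.64 -0.4" --pt "0 0.64 -0.4" --spin '[0,0,0,0,0,0,0,0]'

```text
clock: 3.67
ee_pos: [522.4, 178.0, 169.5]
tcp_rot: [0.001, 0.998, -0.07, -0.003]
wrist_force: [0.1, -0.2, 1.2]
opening: 0.6
grip_force: 0.0
```

Run:
```python
from h import *
d=snap('wrist','w1.png'); s=bot.read_state(); print(s['ee_pos'])
print([(r['xyz'],r['conf']) for r in bot.landmark_of('grip','wrist')])
print([(r['xyz'],r['conf']) for r in bot.landmark_of('caddy','wrist')])
bot.read_camera('top');print([(r['xyz'],r['conf']) for r in bot.landmark_of('grip','top')])
```

```text
[524.51530678 178.36985089 171.5634438 ]
[([530.6, 181.6, 93.2], 0.89)]
[([589.8, 61.9, 0.4], 0.95)]
[([526.3, 183.4, 93.7], 0.7)]
```

View pics/w1.png

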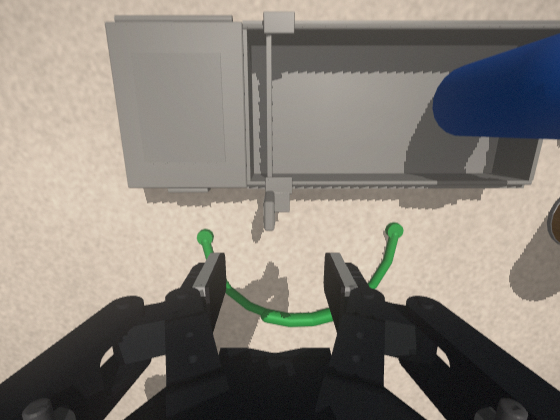

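The wrist view shows the thumb grip at (269,215), centred between the fingers, with the caddy rims square to the tool. I'll go down and close on it.

Call:
step_arm --pt "0.015 0.015 -0.2" --pt "0.015 0.015 -0.4" --pt "0.015 0.015 -0.535" --pt "0.015 0.015 -0.535" --pt "0.015 0.015 -0.535" --spin '[0,0,0,0,0]'

```text
clock: 4.33
ee_pos: [527.3, 181.4, 64.3]
tcp_rot: [0.0, 0.998, -0.07, -0.001]
wrist_force: [1.4, -0.3, -0.4]
opening: 0.601
grip_force: 0.0
```

Call:
step_arm --pt "0 0 0" --pt "0 0 0" --pt "0 0 0" --pt "0 0 0" --pt "0 0 0" --pt "0 0 0" --pt "0 0 0" --pt "0 0 0" --spin '[0,0,0,0,0,0,0,0]' --jaw 0 --grip_force 25

```text
clock: 5.0
ee_pos: [528.9, 181.9, 66.2]
tcp_rot: [-0.0, 0.998, -0.07, 0.002]
wrist_force: [-1.3, -1.6, 7.6]
opening: 0.089
grip_force: 31.4
```

Call:
step_arm --pt "-0.006 -0.045 0" --pt "-0.013 -0.095 0" --pt "-0.02 -0.145 0" --pt "-0.027 -0.195 0" --pt "-0.034 -0.245 0" --pt "-0.041 -0.295 0" --pt "-0.048 -0.345 0" --pt "-0.053 -0.385 0" --pt "-0.053 -0.385 0" --pt "-0.053 -0.385 0" --spin '[0,0,0,0,0,0,0,0,0,0]'

```text
clock: 5.83
ee_pos: [518.0, 104.0, 66.2]
tcp_rot: [0.0, 0.998, -0.07, 0.002]
wrist_force: [-1.6, -3.3, 8.3]
opening: 0.087
grip_force: 31.6
```

Call:
step_arm --pt "0 0 0" --pt "0 0 0" --pt "0 0 0" --pt "0 0 0" --pt "0 0 0" --pt "0 0 0.3" --pt "0 0 0.6" --pt "0 0 0.9" --pt "0 0 0.9" --spin '[0,0,0,0,0,0,0,0,0]' --jaw 0.6

```text
clock: 6.58
ee_pos: [516.1, 104.7, 232.1]
tcp_rot: [0.0, 0.998, -0.07, -0.001]
wrist_force: [2.0, 0.0, 0.3]
opening: 0.602
grip_force: 0.0
```

Run:
```python
from h import *
print(bot.read_state()['ee_pos'])
d=snap('top','t2.png')
print([(r['xyz'],r['conf']) for r in bot.landmark_of('grip','top')])
snap('scene','s2.png');print([(r['xyz'],r['conf']) for r in bot.landmark_of('grip','scene')])
```

```text
[516.0534304  104.7406064  232.12296728]
[]
[([517.6, 104.0, 94.7], 0.87)]
```

Call:
step_arm --pt "0 -0.2 0.1" --pt "0.02 -0.4 0.1" --pt "0.02 -0.6 0.1" --pt "0.02 -0.8 0.1" --pt "0.02 -1 0.1" --pt "0.02 -1 0.1" --spin '[0.04,0.08,0.12,0.16,0.2,0.2]' --jaw 1

```text
clock: 7.28
ee_pos: [519.2, -99.0, 248.1]
tcp_rot: [-0.0, 0.97, 0.243, -0.002]
wrist_force: [0.6, 0.4, 0.0]
opening: 0.999
grip_force: 0.0
```

Call:
step_arm --pt "0.01 -0.2 0" --pt "0.02 -0.4 0" --pt "0.02 -0.6 0" --pt "0.02 -0.8 0" --pt "0.02 -1 0" --pt "0.02 -1 0" --spin '[0.04,0.08,0.12,0.16,0.179,0.179]'

```text
clock: 7.78
ee_pos: [523.6, -302.2, 247.5]
tcp_rot: [0.0, 0.865, 0.501, -0.002]
wrist_force: [0.1, 0.5, 0.1]
opening: 0.998
grip_force: 0.0
```

Call:
step_arm --pt "0 -0.11 -0.2" --pt "0 -0.11 -0.4" --pt "0 -0.11 -0.4" --pt "0 -0.11 -0.4" --spin '[0,0,0,0]'

```text
clock: 8.12
ee_pos: [521.4, -315.0, 166.0]
tcp_rot: [-0.005, 0.865, 0.501, -0.002]
wrist_force: [-0.1, 0.3, 0.7]
opening: 0.999
grip_force: 0.0
```

Run:
```python
from fit import *
s=bot.read_state(); print(s['ee_pos'],s['tcp_rot'])
d=snap('wrist','w3.png'); print([(r['xyz'],r['conf']) for r in bot.landmark_of('holder','wrist')])
a=cv2.imread('pics/w3.png')
for X in place(np.array([[x,y,90] for x in(-29,29) for y in(-50,50)]+[[0,0,90]],float),[524.4,-318,-.522]):
    u,v=proj(d,X); cv2.circle(a,(int(u),int(v)),3,(0,0,255),1)
cv2.imwrite('pics/w3o.png',a)
```

```text
[ 521.38023868 -315.00420222  166.00575535] [-0.0053657   0.86534778  0.50113765 -0.00234031]
[([523.3, -317.3, 2.6], 0.72)]
```

View pics/w3o.png

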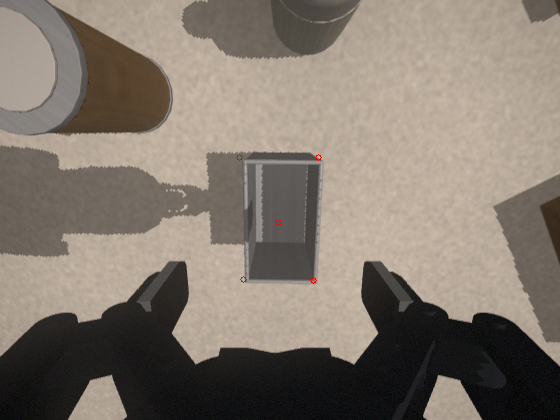

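The rim of the holder shows at (245,162), (322,160), (317,281) and (247,280), about 3 px right of the prediction. I'll turn these corners into a correction.

Run:
```python
from fit import *
d=bot.read_camera('wrist'); s=bot.read_state(); print(s['ee_pos'],s['tcp_rot'])
P=np.array([back(d,u,v,90) for u,v in((245,162),(322,160),(317,281),(247,280))])
print(P.round(1),P.mean(0)); 
a=cv2.cvtColor(d['pixels'],cv2.COLOR_RGB2BGR); 
m=(P[0]+P[1]-P[2]-P[3])[:2]; print(np.arctan2(m[1],m[0]), np.linalg.norm(m)/2)
```

```text
[ 525.78361088 -317.21422781  172.1828401 ] [8.51851366e-04 8.64976138e-01 5.01812029e-01 4.91311620e-04]
[[ 529.2 -267.6   90. ]
 [ 580.2 -295.1   90. ]
 [ 530.2 -382.9   90. ]
 [ 479.3 -352.7   90. ]] [ 529.74868936 -324.57471442   90.        ]
1.0468493636423848 99.89748904166797
```

Run:
```python
from fit import *
o=get('holder',('wrist','top','scene'))
print(bot.read_state()['ee_pos'])
for oo in([o[0]],o): print(fit(HB,oo,[524.5,-318,-.52]))
```

```text
holder wrist 0.76 9446 9635
holder top 0.7 1895 2045
holder scene 0.95 2908 2990
[ 525.43405792 -317.33320715  172.28228603]
(array([ 524.93786447, -320.46254381,   -0.54233206]), np.float64(400.1875))
(array([ 524.17616175, -319.6940872 ,   -0.53402226]), np.float64(983.8125))
```

Call:
step_arm --pt "-0.005 -0.01 -0.2" --pt "-0.005 -0.01 -0.4" --pt "-0.005 -0.01 -0.56" --pt "-0.005 -0.01 -0.56" --pt "-0.005 -0.01 -0.56" --spin '[-0.004,-0.004,-0.004,-0.004,-0.004]'

```text
clock: 8.98
ee_pos: [522.6, -318.4, 57.7]
tcp_rot: [-0.002, 0.868, 0.496, -0.001]
wrist_force: [0.3, -0.3, 0.6]
opening: 1.001
grip_force: 0.0
```

Call:
step_arm --pt "0 0 0" --pt "0 0 0" --pt "0 0 0" --pt "0 0 0" --pt "0 0 0" --pt "0 0 0" --pt "0 0 0" --pt "0 0 0" --spin '[0,0,0,0,0,0,0,0]' --jaw 0 --grip_force 30

```text
clock: 9.65
ee_pos: [525.3, -320.3, 61.7]
tcp_rot: [0.002, 0.868, 0.496, 0.001]
wrist_force: [-1.4, 0.3, 6.4]
opening: 0.678
grip_force: 32.3
```

Call:
step_arm --pt "0 0 0.1" --pt "0 0 0.3" --pt "0 0 0.5" --pt "0 0 0.7" --pt "0 0 0.9" --pt "0 0 1" --pt "0 0 1" --spin '[0,0,0,0,0,0,0]'

```text
clock: 10.23
ee_pos: [526.8, -321.4, 267.0]
tcp_rot: [0.007, 0.868, 0.496, 0.003]
wrist_force: [1.0, -0.2, -1.1]
opening: 0.672
grip_force: 33.6
```

The holder is held. I'll carry it high, above the bottle's height, and turn it on the way.

Call:
step_arm --pt "0 0 0.15" --pt "0 0 0.3" --pt "0 0.1 0.3" --pt "0 0.25 0.3" --pt "0 0.4 0.3" --pt "0 0.55 0.3" --pt "0 0.7 0.3" --pt "0 0.8 0.3" --pt "0 0.8 0.3" --spin '[0,0,-0.02,-0.05,-0.08,-0.11,-0.14,-0.16,-0.16]'

```text
clock: 10.98
ee_pos: [522.5, -154.9, 318.4]
tcp_rot: [-0.002, 0.964, 0.265, -0.0]
wrist_force: [-0.5, 0.4, -2.2]
opening: 0.673
grip_force: 33.7
```

Call:
step_arm --pt "0 0.15 0" --pt "0 0.3 0" --pt "0 0.45 0" --pt "0 0.6 0" --pt "0 0.75 0" --pt "0 0.9 0" --pt "0 1 0" --pt "0 1 0" --spin '[-0.03,-0.06,-0.09,-0.12,-0.15,-0.18,-0.214,-0.214]'

```text
clock: 11.65
ee_pos: [523.2, 44.0, 318.3]
tcp_rot: [-0.001, 0.998, -0.068, -0.0]
wrist_force: [-0.7, -1.4, -1.5]
opening: 0.673
grip_force: 33.7
```

Call:
step_arm --pt "0.08 0.12 0" --pt "0.18 0.26 0" --pt "0.28 0.4 0" --pt "0.36 0.5 0" --pt "0.395 0.54 0" --pt "0.395 0.54 0" --pt "0.395 0.54 0" --pt "0.395 0.54 0" --pt "0.395 0.54 0" --spin '[0,0,0,0,0,0,0,0,0]'

```text
clock: 12.4
ee_pos: [601.9, 147.1, 318.9]
tcp_rot: [0.0, 0.998, -0.069, -0.0]
wrist_force: [0.2, -0.2, -1.4]
opening: 0.67
grip_force: 33.7
```

Run:
```python
from h import *
s=bot.read_state(); print(s['ee_pos'],s['tcp_rot'],s['opening'],2*np.arctan2(s['tcp_rot'][2],s['tcp_rot'][1]))
d=snap('scene','s4.png')
```

```text
[601.86581028 147.09390122 318.93000141] [ 3.86667236e-04  9.97627152e-01 -6.88465596e-02 -2.60041681e-04] 0.6702295343397834 -0.13780214090291207
```

View pics/s4.png

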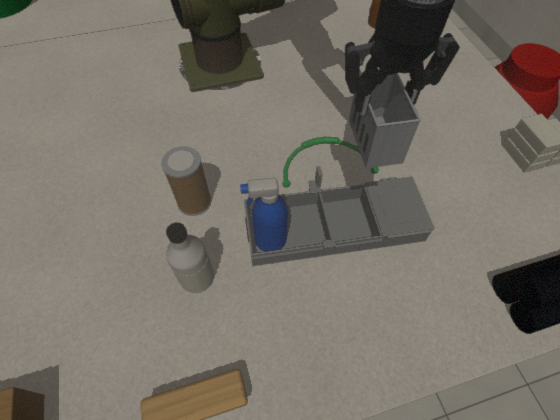

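The holder is upright over the bay, the divider stands mid-tray at about (320,205), and the bottle is undisturbed. I'll lower it.

Call:
step_arm --pt "0.01 0.005 -0.2" --pt "0.01 0.005 -0.4" --pt "0.01 0.005 -0.6" --pt "0.01 0.005 -0.8" --pt "0.01 0.005 -0.9" --pt "0.01 0.005 -0.9" --pt "0.01 0.005 -0.9" --spin '[0,0,0,0,0,0,0]'

```text
clock: 13.03
ee_pos: [603.8, 148.8, 138.3]
tcp_rot: [0.0, 0.998, -0.069, -0.001]
wrist_force: [0.6, -0.1, -1.0]
opening: 0.674
grip_force: 33.7
```

Run:
```python
from fit import *
o=get('holder',('top','scene')); s=bot.read_state(); print(s['ee_pos'])
B=HB+[0,0,s['ee_pos'][2]-61.5]; 
for oo in(o,[o[0]],[o[1]]): print(fit(B,oo,[s['ee_pos'][0],s['ee_pos'][1],-1.708]))
snap('scene','s5.png')
```

```text
holder top 0.55 186 1260
holder scene 0.89 2367 2837
[606.75162431 149.8216416  141.68872445]
(array([609.39319839, 148.95359211,  -1.70403184]), np.float64(1150.0625))
(array([606.64175457, 148.91608871,  -1.74132758]), np.float64(848.1875))
(array([609.63186761, 149.15680704,  -1.70382592]), np.float64(289.5625))
```

Call:
step_arm --pt "-0.025 -0.01 0" --pt "-0.025 -0.01 -0.1" --pt "-0.025 -0.01 -0.18" --pt "-0.025 -0.01 -0.18" --pt "-0.025 -0.01 -0.18" --pt "-0.025 -0.01 -0.18" --spin '[0,0,0,0,0,0]'

```text
clock: 13.78
ee_pos: [600.3, 147.8, 103.9]
tcp_rot: [-0.0, 0.998, -0.068, 0.001]
wrist_force: [1.0, -0.2, -1.0]
opening: 0.673
grip_force: 33.7
```

Run:
```python
from h import *
d=snap('scene','s6.png'); s=bot.read_state(); print(s['ee_pos'],s['wrist_force'])
a=cv2.imread('pics/s6.png')[100:280,220:450]; t=snap('top','t6.png'); b=cv2.imread('pics/t6.png')[140:270,140:340]
a=cv2.resize(a,None,fx=2.5,fy=2.5); cv2.imwrite('pics/c6.png',a)
```

```text
[600.65982768 147.83648707 104.18017375] [ 1.02159826  0.27455613 -0.91115814]
```

View pics/c6.png

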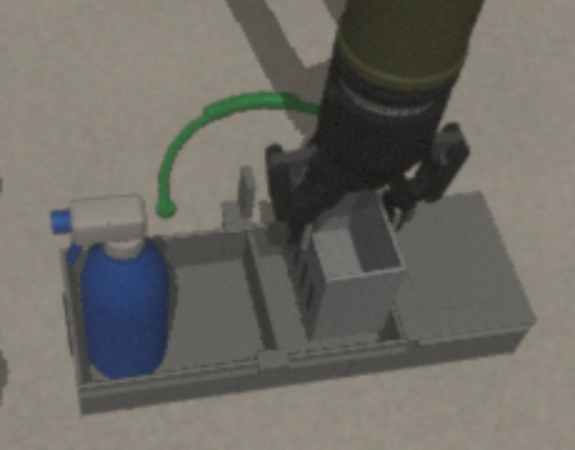

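The holder is inside the rims with margin on all sides; the bottle and divider are clear. I'll lower it to the floor.

Call:
step_arm --pt "-0.005 0 -0.06" --pt "-0.005 0 -0.12" --pt "-0.005 0 -0.17" --pt "-0.005 0 -0.18" --pt "-0.005 0 -0.18" --pt "-0.005 0 -0.18" --spin '[0,0,0,0,0,0]'

```text
clock: 14.38
ee_pos: [599.1, 147.8, 67.1]
tcp_rot: [-0.0, 0.998, -0.068, 0.0]
wrist_force: [0.5, -0.3, -1.5]
opening: 0.673
grip_force: 33.7
```

Call:
step_arm --pt "0 0 -0.005" --pt "0 0 -0.01" --pt "0 0 -0.01" --pt "0 0 -0.01" --spin '[0,0,0,0]'

```text
clock: 14.72
ee_pos: [598.9, 147.7, 65.1]
tcp_rot: [-0.0, 0.998, -0.068, 0.0]
wrist_force: [0.5, 0.1, -0.3]
opening: 0.672
grip_force: 33.7
```

Call:
step_arm --pt "0 0 -0.005" --pt "0 0 -0.005" --pt "0 0 -0.005" --spin '[0,0,0]'

```text
clock: 14.97
ee_pos: [599.1, 147.7, 64.8]
tcp_rot: [-0.0, 0.998, -0.068, 0.001]
wrist_force: [-1.1, -0.9, 5.6]
opening: 0.673
grip_force: 34.0
```

Call:
step_arm --pt "0 0 0" --pt "0 0 0" --pt "0 0 0" --pt "0 0 0" --pt "0 0 0" --pt "0 0 0" --pt "0 0 0.1" --pt "0 0 0.3" --pt "0 0 0.5" --pt "0 0 0.6" --pt "0 0 0.6" --spin '[0,0,0,0,0,0,0,0,0,0,0]' --jaw 0.9

```text
clock: 15.88
ee_pos: [602.6, 148.4, 190.0]
tcp_rot: [-0.001, 0.998, -0.068, 0.006]
wrist_force: [0.3, 0.5, 0.0]
opening: 0.903
grip_force: 0.0
```

Run:
```python
from fit import *
o=get('holder',('top','scene')); s=bot.read_state(); print(s['ee_pos'],s['wrist_force'])
for oo in([o[1]],): print(fit(HB+[0,0,3],oo,[600,148,-1.708]))
print([(r['xyz'],r['conf']) for r in bot.landmark_of('grip','scene')])
```

```text
holder top 0.93 454 515
holder scene 0.63 2330 2417
[597.516901   147.4852555  182.36385534] [ 0.56991605  0.3351785  -0.02810234]
(array([597.943975  , 150.54186891,  -1.70538198]), np.float64(141.25))
[([516.7, 103.1, 95.1], 0.65)]
```

Now back to the thumb grip.

Call:
step_arm --pt "-0.15 -0.08 0.05" --pt "-0.3 -0.16 0.05" --pt "-0.395 -0.215 0" --pt "-0.395 -0.215 0" --pt "-0.395 -0.215 -0.2" --pt "-0.395 -0.215 -0.4" --pt "-0.395 -0.215 -0.4" --pt "-0.395 -0.215 -0.4" --spin '[0,0,0,0,0,0,0,0]' --jaw 0.6

```text
clock: 16.8
ee_pos: [517.1, 104.4, 101.2]
tcp_rot: [0.001, 0.998, -0.068, -0.004]
wrist_force: [0.6, -0.3, 0.5]
opening: 0.599
grip_force: 0.0
```

Run:
```python
from h import *
s=bot.read_state(); print(s['ee_pos'],s['wrist_force'])
d=bot.read_camera('scene'); print([(r['xyz'],r['conf']) for r in bot.landmark_of('grip','scene')],bot.read_state()['ee_pos'])
```

```text
[517.10321594 104.43159896 101.16747759] [ 0.55657935 -0.30335775  0.5354897 ]
[([516.4, 102.6, 91.6], 0.57)] [520.75960143 104.90635436 104.45616545]
```

Call:
step_arm --pt "-0.01 0 -0.1" --pt "-0.01 0 -0.19" --pt "-0.01 0 -0.19" --pt "-0.01 0 -0.19" --pt "-0.01 0 -0.19" --spin '[0,0,0,0,0]'

```text
clock: 17.32
ee_pos: [519.4, 105.0, 67.6]
tcp_rot: [-0.0, 0.998, -0.068, 0.002]
wrist_force: [0.0, -0.1, 0.1]
opening: 0.598
grip_force: 0.0
```

Call:
step_arm --pt "0 0 0" --pt "0 0 0" --pt "0 0 0" --pt "0 0 0" --pt "0 0 0" --pt "0 0 0" --pt "0 0 0" --pt "0 0 0" --spin '[0,0,0,0,0,0,0,0]' --jaw 0 --grip_force 25

```text
clock: 17.98
ee_pos: [518.2, 104.6, 66.6]
tcp_rot: [-0.0, 0.998, -0.068, 0.001]
wrist_force: [-1.7, -0.4, 5.3]
opening: 0.084
grip_force: 31.3
```

Call:
step_arm --pt "0.004 0.03 0" --pt "0.008 0.06 0" --pt "0.012 0.09 0" --pt "0.016 0.12 0" --pt "0.02 0.145 0" --pt "0.02 0.145 0" --pt "0.02 0.145 0" --spin '[0,0,0,0,0,0,0]'

```text
clock: 18.57
ee_pos: [522.3, 133.9, 66.6]
tcp_rot: [-0.0, 0.998, -0.068, 0.001]
wrist_force: [-1.1, -0.2, 6.9]
opening: 0.092
grip_force: 31.3
```

Call:
step_arm --pt "0.001 0.01 0" --pt "0.002 0.02 0" --pt "0.002 0.02 0" --pt "0.002 0.02 0" --spin '[0,0,0,0]'

```text
clock: 18.9
ee_pos: [522.7, 137.1, 66.6]
tcp_rot: [0.0, 0.998, -0.068, 0.001]
wrist_force: [-0.8, -2.6, 6.4]
opening: 0.089
grip_force: 31.3
```

Call:
step_arm --pt "0.001 0.005 0" --pt "0.001 0.01 0" --pt "0.001 0.01 0" --pt "0.001 0.01 0" --spin '[0,0,0,0]'

```text
clock: 19.23
ee_pos: [522.9, 138.8, 66.6]
tcp_rot: [0.001, 0.998, -0.068, 0.001]
wrist_force: [-0.1, -3.6, 5.7]
opening: 0.085
grip_force: 31.3
```

Call:
step_arm --pt "0.001 0.005 0" --pt "0.001 0.008 0" --pt "0.001 0.008 0" --pt "0.001 0.008 0" --spin '[0,0,0,0]'

```text
clock: 19.57
ee_pos: [523.0, 139.1, 66.6]
tcp_rot: [0.002, 0.998, -0.068, 0.001]
wrist_force: [-0.1, -9.1, 7.8]
opening: 0.09
grip_force: 31.5
```

Call:
step_arm --pt "0.001 0.005 0" --pt "0.001 0.008 0" --pt "0.001 0.008 0" --pt "0.001 0.008 0" --spin '[0,0,0,0]'

```text
clock: 19.9
ee_pos: [523.0, 139.2, 66.6]
tcp_rot: [0.003, 0.998, -0.068, 0.0]
wrist_force: [-0.4, -13.1, 7.8]
opening: 0.088
grip_force: 31.6
```

The push has met a firm stop. I'll check whether the holder is flush.

Run:
```python
from fit import *
o=get('holder',('scene',)); print(fit(HB+[0,0,3],o,[598,152,-1.708]))
print([(r['xyz'],r['conf']) for r in bot.landmark_of('grip','scene')])
d=snap('scene','s7.png'); a=cv2.imread('pics/s7.png')[120:270,240:440]
cv2.imwrite('pics/c7.png',cv2.resize(a,None,fx=4,fy=4,interpolation=cv2.INTER_CUBIC))
```

```text
holder scene 0.6 2055 2127
(array([597.37627722, 162.7256125 ,  -1.71045243]), np.float64(359.125))
[([522.4, 138.5, 93.8], 0.59), ([453.4, -158.1, 5.2], 0.24)]
```

View pics/c7.png

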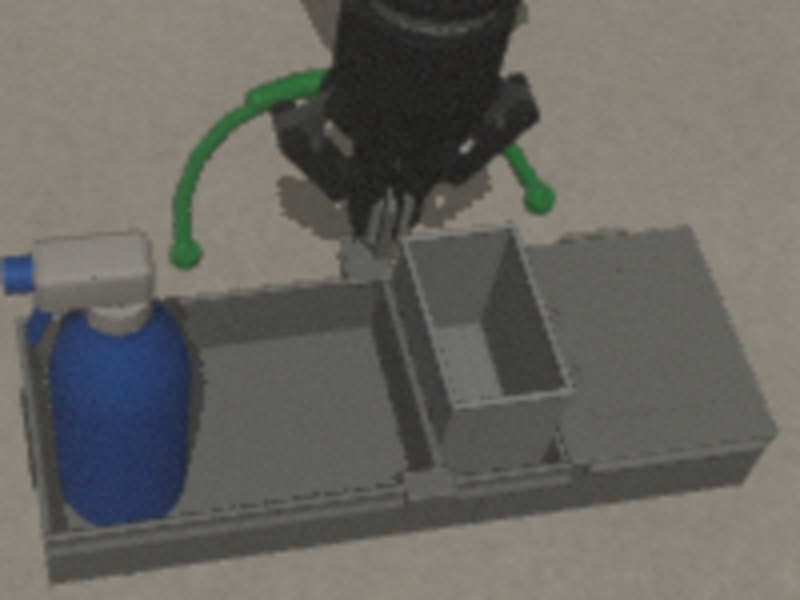

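The holder stands flush between wall and divider, with yaw matching the caddy's and centre at caddy y ≈ 97. The bottle is untouched. I'll relax the push, release and retreat.

Call:
step_arm --pt "0 -0.004 0" --pt "0 -0.008 0" --pt "0 -0.008 0" --spin '[0,0,0]'

```text
clock: 20.35
ee_pos: [523.0, 139.1, 66.6]
tcp_rot: [0.001, 0.998, -0.068, 0.0]
wrist_force: [-0.9, -8.6, 6.7]
opening: 0.088
grip_force: 31.5
```

Call:
step_arm --pt "0 0 0" --pt "0 0 0" --pt "0 0 0" --pt "0 0 0" --pt "0 0 0" --pt "0 0 0.15" --pt "0 0 0.35" --pt "0 0 0.55" --pt "0 0 0.75" --pt "0 0 0.9" --pt "-0.2 0 0.9" --pt "-0.4 0 0.9" --pt "-0.4 0 0.9" --pt "-0.4 0 0.9" --pt "-0.4 0 0.9" --spin '[0,0,0,0,0,0,0,0,0,0,0,0,0,0,0]' --jaw 0.4

```text
clock: 21.6
ee_pos: [443.0, 141.6, 246.1]
tcp_rot: [-0.0, 0.998, -0.068, 0.001]
wrist_force: [0.3, -0.1, 0.7]
opening: 0.404
grip_force: 0.0
```

Run:
```python
from fit import *
o=get('holder',('scene',)); print(fit(HB+[0,0,3],o,[598,160,-1.708]))
for t in('grip','spray_bottle','powder_can','cleaner_bottle'): print(t,[(r['xyz'],r['conf']) for r in bot.landmark_of(t,'scene')[:1]])
a=bot.read_camera('scene')['pixels'][120:270,240:440,::-1]
cv2.imwrite('pics/c8.png',cv2.resize(a,None,fx=4,fy=4,interpolation=cv2.INTER_CUBIC)); print(bot.read_state()['ee_pos'])
```

```text
holder scene 0.59 2036 2116
(array([597.94875435, 163.27937274,  -1.71305971]), np.float64(375.375))
grip [([518.0, 138.8, 94.6], 0.73)]
spray_bottle [([595.2, -18.7, 4.6], 0.97)]
powder_can [([456.6, -159.5, 0.3], 0.94)]
cleaner_bottle [([631.3, -179.7, 0.6], 0.94)]
[443.48676368 141.30483626 245.55129501]
```

View pics/c8.png

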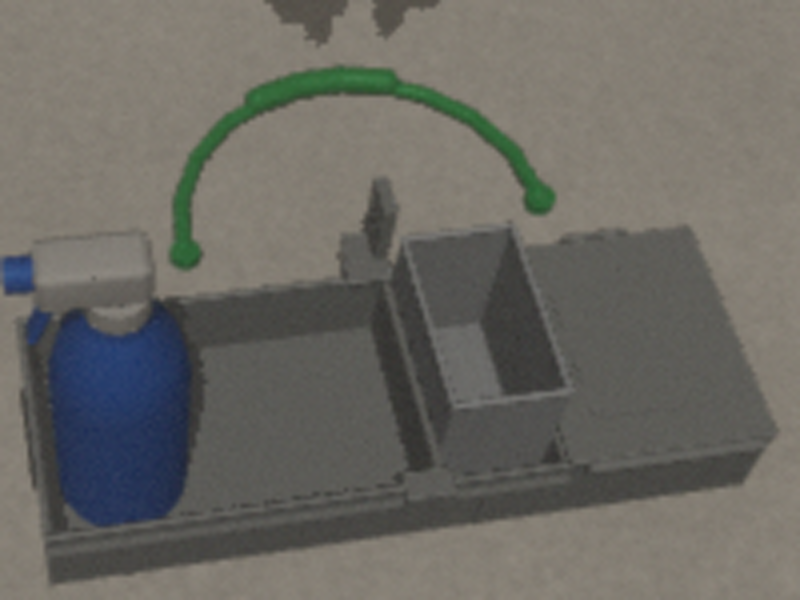

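The divider is up against the holder and the holder is upright. The bottle, lid and bail are where they were, and the arm is clear.

```bash
python3 -c "from bench import bot; print(bot.close_job())"
```

```text
the job is handed in; nothing more can be done
None
```

The holder is stowed upright across the empty bay, with the divider slid up against it until it met a firm stop. The spray bottle, the lid and everything else are where they were, and the job is handed in at about 22 s of the 61 s allowed.

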